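# Start the throwing wheel from under its splash cover

## Robot

A 6-joint arm with a two-finger parallel gripper is mounted at the origin on the work surface. World frame = base frame: x ahead of the robot, y to its left, z up, the work surface at z = 0. Lengths are in m, angles in rad, forces in N, time in s.
With the tool pointing down it reaches from about 0.375 to 0.925 m from the base axis. Payload 5.7 kg.
Tool frame: the origin (TCP) lies midway between the tips of the shut fingers; the grasp point (between the pads) lies 19 mm behind it; z points along the fingers, y is the line along which they close (so a half turn about z gives the same grasp; the last joint's range is limited). The gripper opens to 88 mm and grips with 3 to 60 N. Pads are 20 mm wide; open, the fingers measure 115 mm over their backs; the gripper's body (75 mm by 178 mm) begins 61 mm behind the grasp point.
Start: joints at [-1.45, 0.359, 1.51, -0, 1.272, -0.115], TCP at [0.14, -0.583, 0.223] pointing down, gripper open.
Joint ranges: [-2.97, 2.97], [-1.01, 2.36], [0.21, 2.38], [-0.96, 4.11], [0.2, 2.71], [-2.98, 2.98]. Speed limits (rad/s): [2.39, 2.39, 3.14, 3.14, 3.14, 3.14].

## Interface

Orientations are given as a unit quaternion [x, y, z, w].
In Python, from bench import move_ptp, servo_line, goto_joints, move_gripper, sleep, inverse_kinematics, capture, PlanningError, close_job, spot_in, silhouettes, current_clock, current_joint_pos, current_qvel, current_joint_torque, current_position, current_orientation, current_force, current_torque, current_finger_gap, current_grip_force gives the robot as it stands. Calls block until the motion is done:
- move_ptp(position, orientation): joint-space move of the TCP to a pose.
- servo_line(position, orientation=None, rate=0.15, contact_N=None): straight line of the TCP; orientation=None keeps the orientation; rate is the mean speed in m/s. With contact_N (N) it stops when the force on the tool has changed by that much, and returns True; else False.
- goto_joints(angles): joint-space move.
- move_gripper(opening): finger opening in m; the grip force is fixed at half the most; returns when the fingers have stopped.
- sleep(seconds).
- inverse_kinematics(position, orientation): joint angles nearest the present ones, or None.
- capture(name): name is "scene" or "top" or "wrist"; returns a dict with "image" (400x640x3 uint8, blue, green, red), "range_z" (400x640 float32, m along the optical axis (not along the pixel's ray), 0 where there is no reading), "intrinsics" (3x3 intrinsics, pixels), "k1" (the pictures are not rectified: a ray, as slopes to the right and down, at radius r is drawn at 1 + k1 r^2 times it, then the intrinsics apply), "R" (3x3) and "t" (3): a world point X has camera coordinates R X + t. Camera axes: x right, y down, z forward; pixel columns grow to the right and rows downward; lengths in m; the calibration is good to about 2 mm. A picture is of the moment at which its call begins.
A pose or a line that the arm cannot do raises PlanningError and nothing moves.
- close_job(): hands the job in; it is judged then, once.
Trained networks look in the newest picture that a camera, given by its name, has taken for a name from the list of things; names that differ only in an ending like _2 or _b are one class to them, and where a whole thing is asked for, a point or a joint stands for the part that bears it (a point fixed in the world has none). Each returns a list of dicts, best first, with "conf" (0 to 1); they miss things now and then, are a little off and sometimes report something else, mostly with a low value. They report only what shows in the picture. A call takes as long as a camera call.
- spot_in(camera, query): "xy" ([column, row] in pixels, amid what is visible of it).
- silhouettes(camera, query): "region" (400x640 bool, what is visible of it) and "xy" ([column, row] in pixels, amid what is visible of it).
Readings, each from a call of its own:
- current_clock(): time.
- current_joint_pos(): joint angles.
- current_qvel(): joint speeds.
- current_joint_torque(): joint torques, N m.
- current_position(): TCP position.
- current_orientation(): TCP orientation.
- current_force(): force on the tool from outside, world axes, zero at the start.
- current_torque(): the same for the moment, N m.
- current_finger_gap(): finger opening in m.
- current_grip_force(): force on a finger pad.
Only numpy, scipy, OpenCV 4.12 (cv2) and the standard library are available. Lean on these libraries where they do the work, as an engineer would, in place of code of your own. Each camera call takes 0.05 s, during which the arm holds its last target. There are 200 camera calls.

## Task

The wheel's grey control box has a splash cover with a push latch: press the cover and let go so that it pops fully open, push the larger of the two round buttons inside all the way in and let it come back out, then swing the cover down and press it until it latches shut again. Only push, nothing is to be gripped or lifted: leave the smaller button alone and do not disturb the pots and tools around the box.

Things in the scene. Friction and masses are not known exactly. Their poses are not given: they have to be found in the camera images.
- control_box: grey plastic box fixed to the table, 160 (x) x 180 (y) mm, walls 72 mm tall. Origin on the table, 10 mm towards +x from its middle; x points from the hinge side (nearer the robot) to the latch side, z up. The well under the cover is 104 (x) x 164 (y) mm, floor 36 mm above the table; the two buttons stand in it side by side along y, 72 mm apart, either one on either side
- cover_hinge (a point): on the hinge axis of the cover, at mid-width: 75 mm from the box's origin towards the robot, 77 mm above the table. The axis is the box's y; this frame turns with the cover, its x points along the cover from the hinge to the free edge and z out of its outer face
- cover_pad (a point): point on the cover's outer face (the top when shut) at mid-width, 105 mm from the hinge axis, a good place to press; z points out of the face. The cover is a plain grey plate 130 mm long from the hinge axis, 158 mm wide and 8 mm thick; its outer face lies 4 mm from the hinge axis and, when shut, 81 mm above the table, 9 mm proud of the walls
- cover (a joint): hinge angle: 0 latched shut, 1.65 fully open (just past upright, leaning to the robot's side, edge 206 mm above the table), -0.078 inner stop. Pressed 6 mm or more past shut at the pad (2 N; stop at 8 mm) and let go, the latch changes over: a shut cover then springs fully open in about 1 s if unobstructed; an open one, swung down against a light spring (under 3 N) and pressed past shut, stays shut
- large_button_top (a point): centre of the top face of the larger button, grey, 32 mm across in a black collar 48 mm across; top 58 mm above the table. It moves straight down
- large_button (a joint): how far the larger button is pushed in, m: 0 out, 0.006 fully in (about 5 N); it springs back
- small_button_top (a point): centre of the top face of the smaller button, grey, 18 mm across in a black collar 34 mm across; top 58 mm above the table. Not to be pressed
- small_button (a joint): how far the smaller button is pushed in, m: 0 out, 0.006 fully in
- mug: white glazed mug with a handle, about 80 mm across and 90 mm tall, loose; origin at the centre of its underside; a bystander
- bowl: terracotta bowl, 110 mm across and 50 mm tall, loose; origin at the centre of its underside; a bystander
- glaze_jar: closed glass jar with a white cap, 64 mm across and 85 mm tall, loose; origin at the centre of its underside; a bystander
- kiln_prop: pale spool-shaped kiln prop, 44 mm across and 65 mm tall, loose; origin at the centre of its underside; a bystander
- wood_rib: flat wooden throwing rib, 100 x 45 x 8 mm, lying loose; origin at the centre of its underside; a bystander
- loop_tool: trimming tool, wooden handle 110 mm long and 14 mm wide with a steel wire loop, lying loose; origin on its underside, 30 mm from the middle of the handle; a bystander

How it is judged:
By the outcome, as a careful person would: the job done as asked, in the order asked, and still so for the second after the job is handed in, with the robot touching nothing.
It also fails if it takes over 51 s, if anything falls off the work surface, if the arm or the gripper's body presses on something with over 40 N, if the wrist force passes 120 N, or if a joint passes its speed limit or range.

## Working session

There is one attempt and no reset: what is moved stays moved. The work goes in short steps, each a Python script; the robot and the scene stay as the last script left them, time stands still between calls to the robot, and variables do not carry over. Pictures are saved under pics/ and viewed, at most 10 in all, crops included, and the job is handed in when it is done.

```bash
mkdir -p pics
cat > h.py <<'E'
import numpy as np, cv2
from bench import *
def cloud(c):
    K=c["intrinsics"];h,w=c["range_z"].shape
    u,v=np.meshgrid(np.arange(w),np.arange(h))
    xd=(u-K[0,2])/K[0,0];yd=(v-K[1,2])/K[1,1]
    rd=np.hypot(xd,yd);r=rd.copy()
    for _ in range(20): r=rd/(1+c["k1"]*r*r)
    s=np.where(rd>0,r/np.maximum(rd,1e-9),1)
    z=c["range_z"]
    P=np.stack([xd*s*z,yd*s*z,z],-1)
    X=(P-c["t"])@c["R"]   # R^T(P-t)
    X[z<=0]=np.nan
    return X
E
python3 - <<'E'
from h import *
ims=[]
for n in("scene","top"):
    c=capture(n);X=cloud(c);ims.append(c["image"])
    np.save(n+"_X.npy",X);cv2.imwrite(f"pics/{n}0.png",c["image"])
    for q in("control_box","cover_pad","mug","bowl","glaze_jar","kiln_prop","wood_rib","loop_tool"):
        for s in silhouettes(n,q)[:1]:
            p=X[s["region"]];print(n,q,round(s["conf"],2),np.round(s["xy"]),np.round(np.nanmedian(p,0),3),np.round(np.nanpercentile(p,2,axis=0),3),np.round(np.nanpercentile(p,98,axis=0),3))
            if q in("control_box","cover_pad"):
                m=s["region"]&(X[...,2]>.076)&(X[...,2]<.086)
                pp=(X[m][:,:2]*1000).astype(np.float32)
                if len(pp)>50: print("  rect",cv2.minAreaRect(pp),np.median(X[m][:,2]),m.sum())
print(current_clock())
E
```

```text
scene control_box 0.78 [298. 232.] [ 0.57  -0.025  0.075] [ 0.462 -0.093  0.003] [0.617 0.082 0.081]
  rect ((558.9207763671875, -2.8974609375), (201.650634765625, 187.74456787109375), 0.08290094882249832) 0.07972565586280633 4106
scene cover_pad 0.8 [297. 219.] [ 0.544 -0.009  0.08 ] [ 0.475 -0.079  0.077] [0.6   0.071 0.082]
  rect ((536.1995239257812, -3.3160476684570312), (132.5110321044922, 158.62940979003906), 0.5248511433601379) 0.07972881179574173 3936
scene mug 0.56 [371. 201.] [0.564 0.163 0.057] [ 0.51   0.125 -0.   ] [0.587 0.229 0.089]
scene bowl 0.92 [228. 288.] [ 0.56  -0.171  0.024] [ 0.527 -0.223  0.002] [ 0.628 -0.125  0.049]
scene glaze_jar 0.73 [363. 264.] [0.688 0.034 0.061] [0.652 0.016 0.004] [0.707 0.07  0.085]
scene kiln_prop 0.55 [314. 289.] [ 0.68  -0.063  0.057] [ 0.655 -0.078  0.001] [ 0.693 -0.039  0.065]
scene wood_rib 0.64 [191. 256.] [ 0.45  -0.195  0.006] [ 0.407 -0.23   0.001] [ 0.485 -0.155  0.008]
scene loop_tool 0.55 [322. 179.] [0.397 0.155 0.01 ] [0.334 0.145 0.003] [0.451 0.17  0.012]
top control_box 0.59 [337. 214.] [ 0.533 -0.001  0.081] [ 0
[... 170 characters left out ...]
335
top cover_pad 0.87 [338. 215.] [ 0.534 -0.002  0.082] [ 0.473 -0.078  0.079] [0.597 0.072 0.084]
  rect ((535.0668334960938, -3.5266876220703125), (129.79248046875, 157.6442413330078), 0.517521858215332) 0.08173211515751196 5909
top mug 0.63 [249. 210.] [0.551 0.172 0.023] [0.508 0.125 0.003] [0.583 0.21  0.092]
top bowl 0.87 [428. 197.] [ 0.579 -0.186  0.023] [ 0.527 -0.227  0.004] [ 0.625 -0.128  0.052]
top glaze_jar 0.61 [315. 144.] [0.665 0.047 0.084] [0.643 0.02  0.024] [0.697 0.075 0.087]
top kiln_prop 0.8 [363. 152.] [ 0.666 -0.056  0.064] [ 0.651 -0.077  0.007] [ 0.69  -0.037  0.067]
top loop_tool 0.89 [255. 292.] [0.385 0.159 0.012] [ 0.331  0.147 -0.   ] [0.445 0.174 0.015]
0.9
```

View pics/top0.png

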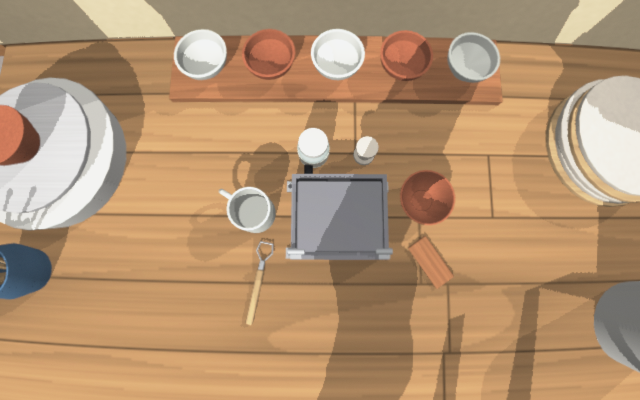

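View pics/scene0.png

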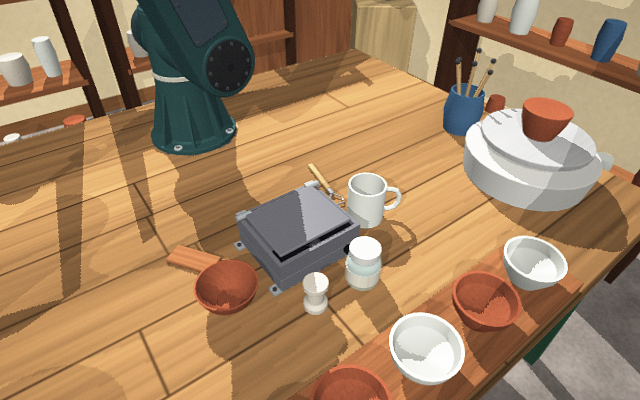

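The top view shows the shut cover centred near pixel (340,215) and lying square to the world axes. The mug is at (250,210), the bowl at (428,197), the jar at (314,147), the prop at (366,150), the rib at (431,261) and the loop tool at (258,285). The scene view agrees. This puts the hinge at x≈0.471, y≈-0.003 and the pad at x≈0.576, and the heights match the 81 mm given.

```bash
cat >> h.py <<'E'
Q=[1,0,0,0]
HX,HY=0.471,-0.003
E
python3 - <<'E'
from h import *
print(current_orientation(), inverse_kinematics([.576,HY,.16],[1,0,0,0]), inverse_kinematics([.576,HY,.16],[0,1,0,0]))
move_gripper(0)
Q=[1,0,0,0] if abs(inverse_kinematics([.576,HY,.16],[1,0,0,0])[5])<1.6 else [0,1,0,0]
move_ptp([.576,HY,.16],Q)
servo_line([.576,HY,.095],rate=.15)
f0=current_force()
hit=servo_line([.576,HY,.0715],rate=.03,contact_N=12)
print("Q",Q,hit,current_position(),current_force()-np.array(f0))
servo_line([.60,HY,.13],rate=.25); servo_line([.66,HY,.22],rate=.3)
sleep(1.0)
for n in("scene","top"):
    c=capture(n);X=cloud(c);cv2.imwrite(f"pics/{n}1.png",c["image"])
    for q in("cover_pad","large_button_top","small_button_top"):
        for s in silhouettes(n,q)[:2]:
            p=X[s["region"]];print(n,q,round(s["conf"],2),np.round(s["xy"]),np.round(np.nanmedian(p,0),3),np.round(np.nanpercentile(p,3,axis=0),3),np.round(np.nanpercentile(p,97,axis=0),3))
print(current_clock())
E
```

```text
[ 9.93057390e-01  1.17630859e-01  2.59632023e-06 -3.92480389e-05] [-1.25111819e-01  3.88079131e-01  1.63618200e+00 -4.44089210e-16
  1.11733152e+00  1.44568451e+00] [-1.25111819e-01  3.88079131e-01  1.63618200e+00 -4.44089210e-16
  1.11733152e+00 -1.69590815e+00]
Q [1, 0, 0, 0] True [ 0.57668696 -0.00303961  0.07355059] [-0.6707758   0.07080883  7.82763569]
scene cover_pad 0.95 [263. 177.] [ 0.47  -0.029  0.138] [ 0.463 -0.079  0.081] [0.475 0.048 0.204]
scene cover_pad 0.55 [281. 234.] [ 0.544 -0.042  0.056] [ 0.528 -0.054  0.047] [ 0.555 -0.028  0.058]
scene large_button_top 0.45 [283. 238.] [ 0.544 -0.042  0.056] [ 0.528 -0.054  0.048] [ 0.555 -0.029  0.058]
scene small_button_top 0.61 [312. 220.] [0.54  0.029 0.056] [0.533 0.024 0.049] [0.545 0.036 0.058]
8.425
```

View pics/top1.png

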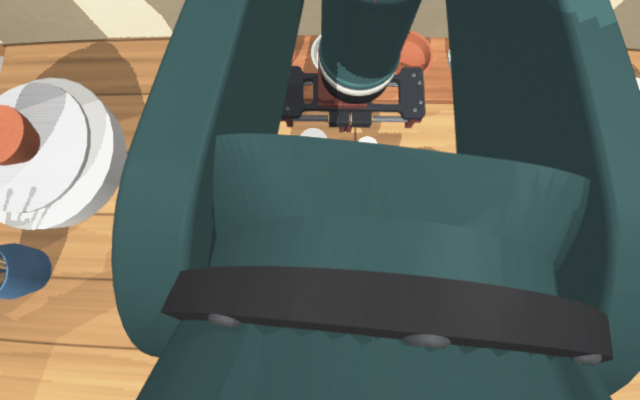

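View pics/scene1.png

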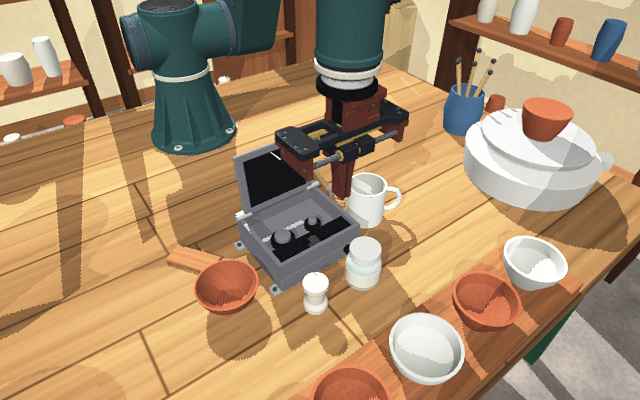

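The scene view shows the cover fully open at (263,177). The large button is at (283,238) and the small one at (312,220). They measure 72 mm apart with tops at 58 mm, as given.

Run:
```python
from h import *
bx,by=.5415,-.041
move_ptp([bx,by,.16],Q); servo_line([bx,by,.07],rate=.15)
f0=np.array(current_force())
hit=servo_line([bx,by,.0495],rate=.025,contact_N=14)
print(hit,current_position(),current_force()-f0)
sleep(.2);print(current_position(),current_force()-f0)
servo_line([bx,by,.075],rate=.06)
servo_line([bx+.02,by,.25],rate=.25)
for s in silhouettes("scene","cover_pad")[:0]: pass
c=capture("scene");X=cloud(c);cv2.imwrite("pics/scene2.png",c["image"])
for q in("cover_pad","large_button_top"):
    for s in silhouettes("scene",q)[:1]:
        p=X[s["region"]];print(q,round(s["conf"],2),np.round(np.nanmedian(p,0),3),np.round(np.nanpercentile(p,3,axis=0),3),np.round(np.nanpercentile(p,97,axis=0),3))
for p in([.49,HY,.30],[.40,HY,.29],[.40,HY,.165]): print(inverse_kinematics(p,Q))
print(current_clock())
```

```text
True [ 0.54173142 -0.04105641  0.05230304] [-1.74448229  0.71148704  7.89807963]
[ 0.54176436 -0.04106801  0.05229396] [-1.81706663  1.20693976  7.69454027]
cover_pad 0.85 [ 0.47  -0.015  0.143] [ 0.463 -0.078  0.082] [0.475 0.069 0.204]
large_button_top 0.61 [ 0.543 -0.042  0.056] [ 0.526 -0.054  0.047] [ 0.555 -0.027  0.058]
[-1.47199487e-01  1.31329059e-01  1.62680848e+00 -4.44089210e-16
  1.38345511e+00  1.42359684e+00]
[-1.80608297e-01 -5.78547239e-03  1.80192122e+00 -4.44089210e-16
  1.34545690e+00  1.39018803e+00]
[-1.80608297e-01  1.41256218e-01  1.98884191e+00 -4.44089210e-16
  1.01149453e+00  1.39018803e+00]
12.275
```

Run:
```python
from h import *
c=capture("scene");X=cloud(c)
d=np.hypot(X[...,0]-.5415,X[...,1]+.041)
for a,b in((0,.006),(.006,.011),(.011,.015),(.017,.0235),(.026,.032)):
    z=X[...,2][(d>=a)&(d<b)];print(a,b,len(z),np.round(np.percentile(z,[10,50,90]),4))
```

```text
0 0.006 25 [0.0553 0.0562 0.0576]
0.006 0.011 77 [0.0551 0.0569 0.3847]
0.011 0.015 276 [0.0485 0.2703 0.3938]
0.017 0.0235 308 [0.0448 0.2882 0.3867]
0.026 0.032 772 [0.2472 0.291  0.3641]
```

View pics/scene2.png

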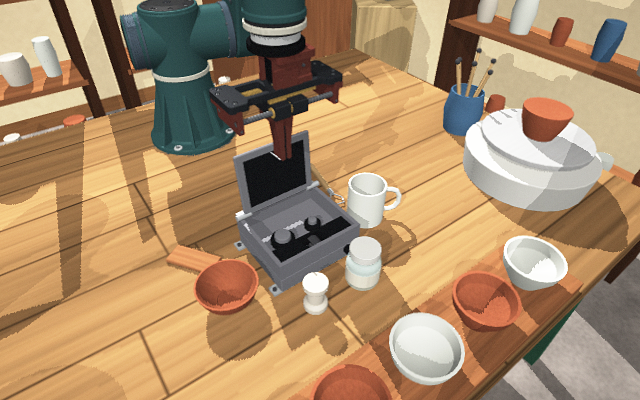

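The scene view shows the cover still upright at (272,175) and the large button back out at (283,238). The press stopped at z≈52 mm with more than 5 N, and the collar is lower at about 47 mm, so the button went fully in. Next I close the cover from behind.

Run:
```python
from h import *
f0=np.array(current_force())
servo_line([.54,HY,.30],rate=.25); servo_line([.40,HY,.29],rate=.25); servo_line([.40,HY,.18],rate=.2)
r=.105
for th in(1.5,1.25,1.0,.75,.5,.25,.08):
    p=np.array([HX+r*np.cos(th)-.004*np.sin(th)-.010*min(1,th/.5), HY, .077+r*np.sin(th)+.004*np.cos(th)])
    servo_line(p,rate=.1)
    print(th,np.round(np.array(current_position())-p,4),np.round(current_force()-f0,1))
hit=servo_line([.576,HY,.0715],rate=.03,contact_N=12)
print(hit,current_position(),current_force()-f0)
sleep(.3)
servo_line([.576,HY,.13],rate=.1); servo_line([.576,HY,.25],rate=.2)
sleep(1)
c=capture("scene");X=cloud(c);cv2.imwrite("pics/scene3.png",c["image"])
for q in("cover_pad","mug","bowl","glaze_jar","kiln_prop","wood_rib","loop_tool"):
    for s in silhouettes("scene",q)[:1]:
        p=X[s["region"]];print(q,round(s["conf"],2),np.round(np.nanmedian(p,0),3),np.round(np.nanpercentile(p,2,axis=0),3),np.round(np.nanpercentile(p,98,axis=0),3))
print(current_clock())
```

```text
1.5 [-0.0005  0.     -0.    ] [-1.2  0.2  0.4]
1.25 [ 0.0001 -0.     -0.0001] [-0.8 -0.3  1.3]
1.0 [ 0.0001 -0.     -0.0002] [-1.3 -0.7  1.5]
0.75 [ 0.0001  0.     -0.0003] [-0.8 -0.9  1.3]
0.5 [-0.      0.     -0.0003] [-1.4  0.3  1.7]
0.25 [ 0.0001 -0.0001 -0.0002] [-0.9 -0.9  0.8]
0.08 [ 0.0002 -0.     -0.0003] [-0.6 -0.1  2.5]
True [ 0.57564226 -0.00302836  0.07358628] [-3.00641017 -0.19643991  8.30076371]
cover_pad 0.6 [ 0.544 -0.009  0.08 ] [ 0.474 -0.08   0.074] [0.6   0.072 0.082]
mug 0.92 [0.564 0.159 0.059] [0.51  0.125 0.006] [0.587 0.22  0.089]
glaze_jar 0.92 [0.688 0.034 0.061] [0.653 0.016 0.006] [0.707 0.07  0.085]
kiln_prop 0.56 [ 0.68  -0.063  0.06 ] [ 0.654 -0.078  0.005] [ 0.693 -0.039  0.065]
wood_rib 0.9 [ 0.449 -0.195  0.006] [ 0.403 -0.23  -0.002] [ 0.486 -0.156  0.008]
loop_tool 0.48 [0.396 0.156 0.009] [ 0.335  0.144 -0.002] [0.452 0.178 0.012]
21.0667
```

View pics/scene3.png

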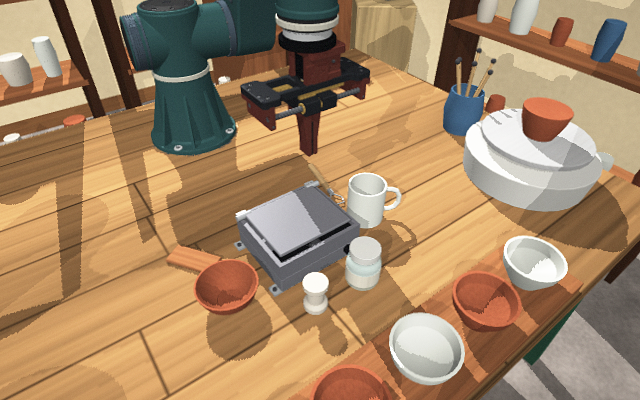

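The scene view shows the cover shut and flat at (297,219), z≈80 mm, with the arm clear and everything around the box where it was.

```bash
python3 -c "from bench import *; print(close_job())"
```

```text
the job is handed in; nothing more can be done
None
```

The job is handed in at about 21 s on the robot's clock: the cover popped fully open, the large button was pushed in until it stopped and came back out, the cover is latched shut again, and the small button and everything around the box were left alone.

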